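# Stack the air filter and hold the torch on it

## Robot

A 6-joint arm with a two-finger parallel gripper is mounted at the origin on the work surface. World frame = base frame: x ahead of the robot, y to its left, z up, the work surface at z = 0. Lengths are in m, angles in rad, forces in N, time in s.
With the tool pointing down it reaches from about 0.325 to 0.85 m from the base axis. Payload 4.4 kg.
Tool frame: the origin (TCP) lies at the very end of the fingers, on their centre line; the grasp point (between the pads) lies 19 mm behind it; z points along the fingers, y is the line along which they close (so a half turn about z gives the same grasp; the last joint's range is limited). The gripper opens to 94 mm and grips with 3 to 60 N. Pads are 16 mm wide; open, the fingers measure 119 mm over their backs; the gripper's body (75 mm by 177 mm) begins 78 mm behind the grasp point.
Start: joints at [-1.365, 0.207, 1.542, -0, 1.393, -0.15], TCP at [0.201, -0.539, 0.205] pointing down, gripper open.
Joint ranges: [-2.73, 2.73], [-0.86, 2.22], [0.23, 2.46], [-1.11, 4.25], [0.08, 2.63], [-2.82, 2.82]. Speed limits (rad/s): [2.79, 2.79, 3.14, 3.14, 3.14, 3.14].

## Interface

Orientations are given as a rotation vector (axis times angle).
In Python, from workcell import r gives the robot as it stands.
- The arm moves only by the tool apply_moves, never from a script. Its argument "moves" is a list that holds one entry, the list of rows, each a list of 4 numbers: the shift along the tool's x, y, z normalised to -1 to 1, where 1 is 30 mm, then the turn about the tool's z normalised to -1 to 1, where 1 is 0.08 rad. A call has 1 to 8 rows; each row shifts and turns the commanded pose from where the row before left it, along the tool's axes as they then stand; what a row does not reach is not made up. A row lasts 1/8 s, in which the tool goes at most 62.5 mm and 10.7 degrees, less where a joint would pass 70% of its speed; a pose out of reach is approached as far as the arm can. A call with a number of a shift or a turn outside -1 to 1 is refused whole. A call with a gripper value outside its range is refused whole. "grip" is the opening, from -1 (shut) to 1 (fully open), set as the call begins (left out, the last holds). The fingers move at their own pace and stop on an object; "grip_force" is the grip in N (left out, the last holds). Time passes only in rows, so rows that do not move let the fingers close. It gives the time, the measured TCP pose, the force, the opening and the grip force at its end, in the units of the state.
- r.sense(): the state, without advancing time (a new reading comes with each control period).
- r.snapshot(name): name is "scene" or "side" or "wrist"; returns a dict with "color" (420x560x3 uint8, red, green, blue), "fx", "fy", "cx", "cy" (pixels), "R" (3x3) and "t" (3): a world point X has camera coordinates R X + t; the wrist camera has in their place "mount" (4x4, takes a point from camera to tool coordinates, whose origin is the TCP and whose axes are the flange's). Camera axes: x right, y down, z forward; pixel columns grow to the right and rows downward; lengths in m; the calibration is good to about 2 mm. A picture is of the moment at which its call begins: read the wrist's pose just before it. There is no depth.
- r.finish_job(): hands the job in; it is judged then, once.
The state is a dict: "clock": time; "joints": joint angles; "qvel": joint speeds; "joint_torque": joint torques, N m; "tcp_pos": TCP position; "tool_rot": TCP orientation; "wrist_force": force on the tool from outside, world axes, zero at the start; "moment": the same for the moment, N m; "width": opening from 0.0 (shut) to 1.0 (fully open); "grasp_force": force on a finger pad.
Only numpy, scipy, OpenCV 4.12 (cv2) and the standard library are available. Lean on these libraries where they do the work, as an engineer would, in place of code of your own. Each camera call takes 0.05 s, during which the arm holds its last target. There are 200 camera calls.

## Task

I am about to screw the incubator's air-inlet filter together: gently lay the filter disc in the middle of the square flange plate, then lay the perforated guard disc centred on top of the filter. Then draw the torch, which is already on, straight up out of the tool block, turn it to shine down on the guard's middle at a slant of about 45 degrees from about 15 cm away, and finish still holding it there, steady. Do not shift the plate, the spare gasket or the other tools.

Things in the scene. Friction and masses are not known exactly. Their poses are not given: they have to be found in the camera images.
- flange: Square aluminium flange plate, 120 x 120 x 6 mm, 0.5 kg, lying loose and flat on the bench, with a dark round air bore (41 mm) drawn at its middle and a small screw hole near each corner; its top is flat all over. Origin at the centre of its underside, z up.
- filter: Rigid porous filter disc, plain off-white, 56 mm diameter, 12 mm thick, about 60 g, lying flat on the bench. Origin at the centre of its underside, z up. It, the guard and the cork gasket lie in three spots in any order.
- guard: Steel guard disc with a pattern of small round perforations, 56 mm diameter, 8 mm thick, about 100 g, lying flat on the bench. Origin at the centre of its underside, z up. When stacked, its top is 26 mm above the bench.
- gasket: Spare cork gasket ring, brown, 60 mm outside, 40 mm inside diameter, 8 mm high, lying near the discs; leave alone. Origin at the centre of its underside.
- block: Fixed wooden tool block, 85 mm (x) x 180 mm (y) x 60 mm high, origin at the centre of its underside. Its round torch socket (42 mm wide, 50 mm deep, its floor 10 mm above the bench) is centred at x = 0, y = +42 mm in its frame; two screwdriver holes are at x = -20 and +20 mm, y = -55 mm.
- torch: Round dark metal torch, 148 mm long, about 0.19 kg, standing loosely lens down in the block's socket (lens 10 mm, tail 158 mm above the bench). Head 38 mm wide to 36 mm from the lens, cone to 48, then a straight 27 mm barrel to 140, then a rubber button. Origin: centre of the lens face; z runs from lens to tail, so light goes along -z. Centre of mass about 60 mm from the lens.
- driver_a: Stubby screwdriver with a red and black handle 23 mm wide and 72 mm high, standing in the block's hole at x = -20 mm, handle up, top 132 mm above the bench; leave alone. Origin at the underside of the handle, at the block's top.
- driver_b: The same screwdriver in the hole at x = +20 mm; leave alone.
- wrench: Open-ended steel wrench, 180 mm long, lying flat on the bench beyond the plate; leave alone. Origin at its middle underneath.
- pliers: Pliers with red handles, about 170 mm long and 11 mm high, lying flat on the bench to the left, beyond the discs; leave alone. Origin near the middle underneath.

How it is judged:
On the way, in this order (a step that is already met when the one before it is completed fails the run):
1. the filter disc lies flat in the middle of the flange plate, let go (horizontal distance between filter and flange below 0.008 m and z of filter in the frame of flange between 0.003 and 0.009 m and angle between filter's own z axis and vertical below 0.08 rad and contact force between filter and the fingers below 0.1 N), for 0.2 s.
2. the guard disc lies flat and centred on the filter, let go (all of step 1 and horizontal distance between guard and filter below 0.008 m and horizontal distance between guard and flange below 0.008 m and z of guard in the frame of flange between 0.015 and 0.021 m and angle between guard's own z axis and vertical below 0.08 rad and contact force between guard and the fingers below 0.1 N), for 0.2 s.
3. the torch is held in the gripper, its lens clear above the tool block (all of step 2 and contact force between torch and the fingers above 1 N and contact force between torch and block below 0.1 N and contact force between torch and flange below 0.1 N and contact force between torch and guard below 0.1 N and contact force between torch and filter below 0.1 N and height (world z) of torch above 0.065 m), for 0.1 s.
At the end, for the whole second after the job is handed in: Filter flat on the plate, guard flat on the filter, all centred within 8 mm and untouched. Torch held still by the fingers alone, lens over 60 mm above the bench and 90 to 220 mm from the guard, axis 30 to 60 degrees from vertical, lens down, its line passing within 22 mm of the guard's centre (all of step 2 and contact force between torch and the fingers above 1 N and contact force between torch and block below 0.1 N and contact force between torch and flange below 0.1 N and contact force between torch and guard below 0.1 N and contact force between torch and filter below 0.1 N and height (world z) of torch above 0.06 m and angle between torch's own z axis and vertical between 0.52 and 1.05 rad and distance between torch and guard between 0.09 and 0.22 m and z of guard in the frame of torch below -0.05 m and x of guard in the frame of torch between -0.022 and 0.022 m and y of guard in the frame of torch between -0.022 and 0.022 m and linear speed of torch below 0.04 m/s and angular speed of torch below 0.3 rad/s); the arm keeps its last pose, push and grip.
It fails at once if the flange plate, the gasket or one of the tools was shifted (30 mm or more) (distance of any of flange, gasket, driver_a, driver_b, wrench, pliers from where it was at the start of the episode above 0.03 m).
It fails at once if a disc was dropped or thrown instead of laid down ((linear speed of filter above 0.5 m/s and contact force between filter and the fingers below 0.05 N) or (linear speed of guard above 0.5 m/s and contact force between guard and the fingers below 0.05 N)).
It also fails if it takes over 58 s, if anything falls off the work surface, if the arm or the gripper's body presses on something with over 40 N, if the wrist force passes 120 N, or if a joint passes its speed limit or range.

## Working session

There is one attempt and no reset: what is moved stays moved. The work goes in short steps, Python scripts to look and compute and a tool call to move; the robot and the scene stay as the last step left them, time stands still between calls to the robot, and variables do not carry over. Pictures are saved under pics/ and viewed, at most 10 in all, crops included, and the job is handed in when it is done.

Besides the shell and the picture viewer there is one more tool, called after "Request:" as a command line: name --argument value ..., lists and objects as JSON in quotes. apply_moves: Moves the arm, as the interface text tells. Its arguments: {"type":"object","properties":{"moves":{"type":"array","items":{"type":"array","items":{"type":"array","items":{"type":"number","minimum":-1,"maximum":1}}}},"grip":{"type":"number"},"grip_force":{"type":"number"}},"required":["moves"]}

```bash
ls; mkdir -p pics; python3 - <<'E'
from workcell import r
import cv2,numpy as np,pickle
print(r.sense())
for n in("scene","side"):
    s=r.snapshot(n); pickle.dump(s,open(n+'.pkl','wb'))
    cv2.imwrite(f'pics/{n}.png',cv2.resize(s['color'][:,:,::-1],None,fx=1.42,fy=1.42,interpolation=cv2.INTER_CUBIC))
    print(n,s['fx'],s['cx'],s['cy'],s['R'],s['t'])
E
```

```text
pics
{'clock': 0.0, 'joints': array([-1.36450877e+00,  2.07435308e-01,  1.54294634e+00, -3.12523051e-05,
        1.39348340e+00, -1.50499564e-01]), 'qvel': array([-0.00069045,  0.00050856,  0.00047329,  0.00050961, -0.00090607,
        0.00065308]), 'joint_torque': array([-7.53908207e-04, -3.70887673e+01, -2.81413132e+01,  6.98790955e-02,
        3.63668392e-02, -1.73928420e-04]), 'tcp_pos': array([ 0.20064025, -0.53799786,  0.20428573]), 'tool_rot': array([-3.08949949e+00, -5.57077666e-01,  1.47739684e-04]), 'wrist_force': array([ 0.07317225,  1.20506445, -0.08291798]), 'moment': array([-0.01657475,  0.00442067,  0.00874805]), 'grasp_force': 0.0, 'width': 0.9985423944744045}
scene 395.30651693778003 272.86949439236435 202.12332966396744 [[ 0.51138633  0.85933658 -0.00496711]
 [ 0.58870707 -0.35453525 -0.72644941]
 [-0.62602556  0.36857212 -0.687202  ]] [-0.24836472 -0.29086957  1.35185035]
side 430.7982389569118 281.2176342970613 218.23838428757645 [[-0.99894384 -0.04455856  0.01121308]
 [-0.04069336  0.74463559 -0.66622961]
 [ 0.02133657 -0.66598226 -0.74566238]] [0.58060192 0.09097687 1.19894117]
```

View pics/scene.png

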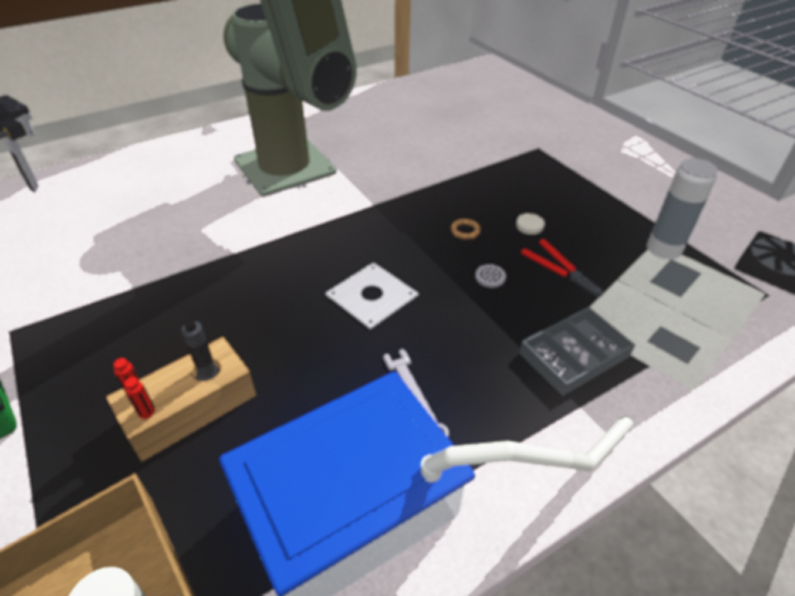

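View pics/side.png

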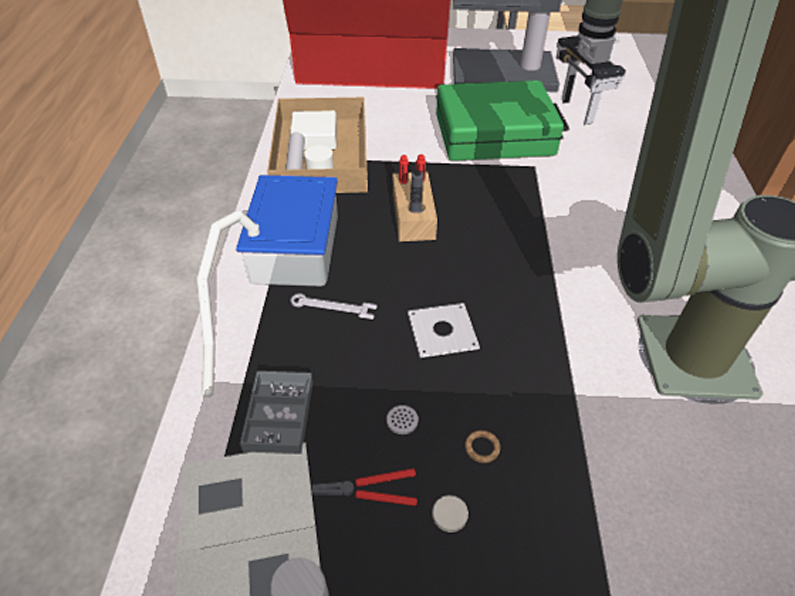

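The scene view shows the flange bore at (372,293), guard (490,274), filter (530,222), torch tail (191,327). The side view shows bore (443,329), guard (402,418), filter (450,512), gasket (482,446) and torch in its socket (417,190).

```bash
cat > h.py <<'E'
import numpy as np,pickle,cv2
from scipy.spatial.transform import Rotation as Ro
def ray(s,u,v,z,sc=1.42):
    u=(u+.5)/sc-.5; v=(v+.5)/sc-.5
    d=s['R'].T@np.array([(u-s['cx'])/s['fx'],(v-s['cy'])/s['fy'],1]); c=-s['R'].T@s['t']
    return c+d*(z-c[2])/d[2]
def wristcam(st,s):
    T=np.eye(4);T[:3,:3]=Ro.from_rotvec(st['tool_rot']).as_matrix();T[:3,3]=st['tcp_pos']
    M=np.linalg.inv(T@s['mount']); return dict(s,R=M[:3,:3],t=M[:3,3])
def proj(s,X,sc=1):
    c=s['R']@np.array(X)+s['t']; return np.array([s['fx']*c[0]/c[2]+s['cx'],s['fy']*c[1]/c[2]+s['cy']])*sc
E
python3 - <<'E'
from h import *
for n,P in dict(side=[('bore',443,329,.006),('guard',402,418,.008),('filter',450,512,.012),('gasket',482,446,.008),('tail',417,173,.155),('fl c',409,312,.006),('fl c',467,304,.006),('blkTopcorner',397,221,.06),('blk',436,221-13,.06)],scene=[('bore',372,293,.006),('guard',490,274,.008),('filter',530,219,.012),('tail',191,327,.155),('hole',205,371,.06),('da',122,363,.13),('db',132,383,.13),('flc',373,264,.006),('flc',418,294,.006),('blkc',220,340,.06),('blkc',254,383,.06)]).items():
    s=pickle.load(open(n+'.pkl','rb'))
    for p in P: X=ray(s,*p[1:]);print(n,p[0],X.round(3),np.hypot(*X[:2]).round(3))
s=pickle.load(open('side.pkl','rb'));
from workcell import r
st=r.sense();print(Ro.from_rotvec(st['tool_rot']).as_matrix().round(3))
w=r.snapshot('wrist');print(w['mount'].round(3),w['fx'])
E
```

```text
side bore [ 0.495 -0.039  0.006] 0.497
side guard [0.569 0.174 0.008] 0.595
side filter [0.486 0.345 0.012] 0.596
side gasket [0.429 0.223 0.008] 0.484
side tail [ 0.561 -0.353  0.155] 0.663
side fl c [ 0.565 -0.081  0.006] 0.571
side fl c [ 0.445 -0.11   0.006] 0.458
side blkTopcorner [ 0.601 -0.303  0.06 ] 0.673
side blk [ 0.514 -0.355  0.06 ] 0.624
scene bore [ 0.496 -0.039  0.006] 0.497
scene guard [0.567 0.175 0.008] 0.594
scene filter [0.478 0.351 0.012] 0.593
scene tail [ 0.563 -0.356  0.155] 0.666
scene hole [ 0.562 -0.358  0.06 ] 0.666
scene da [ 0.554 -0.452  0.13 ] 0.715
scene db [ 0.595 -0.448  0.13 ] 0.745
scene flc [0.427 0.002 0.006] 0.427
scene flc [0.541 0.031 0.006] 0.542
scene blkc [ 0.515 -0.32   0.06 ] 0.606
scene blkc [ 0.62  -0.304  0.06 ] 0.69
[[ 0.937  0.349 -0.   ]
 [ 0.349 -0.937  0.002]
 [ 0.    -0.002 -1.   ]]
[[-0.001 -0.962 -0.271  0.08 ]
 [ 1.    -0.001 -0.001  0.   ]
 [ 0.    -0.271  0.962 -0.18 ]
 [ 0.     0.     0.     1.   ]] 356.4146271179999
```

Request:
apply_moves --moves '[[[0.8,-1,0,0],[0.8,-1,0,0],[0.8,-1,0,0],[0.8,-1,0,0],[0.8,-1,0,0],[0.8,-1,0,0],[0.8,-1,0,0],[0.8,-1,0,0]]]' --grip 0.7 --grip_force 15

```text
clock: 1.15
tcp_pos: [0.297, -0.2454, 0.2052]
tool_rot: [-3.092, -0.557, -0.0]
wrist_force: [0.7, -0.9, -0.0]
width: 0.85
grasp_force: 0.0
```

Request:
apply_moves --moves '[[[0.8,-1,0,0],[0.8,-1,0,0],[0.8,-1,0,0],[0.8,-1,0,0],[0.8,-1,0,0],[0.8,-1,0,0],[0.8,-1,0,0],[0.8,-1,0,0]]]'

```text
clock: 2.15
tcp_pos: [0.393, 0.0464, 0.2053]
tool_rot: [3.092, 0.558, 0.0]
wrist_force: [0.9, 0.3, 0.0]
width: 0.849
grasp_force: 0.0
```

Request:
apply_moves --moves '[[[0.8,-1,0.4,0],[0.8,-1,0.4,0],[0.8,-1,0.4,0],[0.8,-1,0.4,0],[0.8,-1,0.4,0],[0.8,-1,0.4,0],[0.8,-1,0.4,0],[0.8,-1,0.4,0]]]'

```text
clock: 3.15
tcp_pos: [0.4891, 0.3381, 0.1086]
tool_rot: [3.091, 0.558, -0.001]
wrist_force: [1.0, 0.4, 0.6]
width: 0.847
grasp_force: 0.0
```

```bash
cat >> h.py <<'E'
def look(name):
    from workcell import r
    st=r.sense(); s=r.snapshot('wrist'); cv2.imwrite(f'pics/{name}.png',s['color'][:,:,::-1]); w=wristcam(st,s); pickle.dump((st,w),open(name+'.pkl','wb')); return st,w
def totool(st,d): return (Ro.from_rotvec(st['tool_rot']).as_matrix().T@np.array(d))/.03
E
python3 - <<'E'
from h import *
st,w=look('w1')
print(st['tcp_pos'], proj(w,[.482,.348,.012]), proj(w,st['tcp_pos']))
E
```

```text
[0.48908121 0.33814714 0.10858381] [266.71339692 206.71054533] [281.20230844 252.10531801]
```

View pics/w1.png

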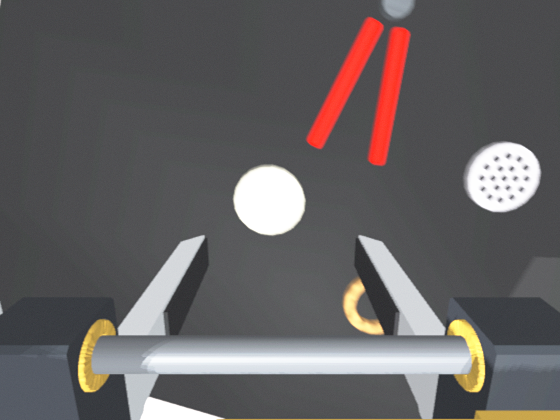

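The filter appears at (269.5,200), radius about 36 px, and the guard at (504,176). Both are clear of the pliers.

```bash
python3 - <<'E'
from h import *
st,w=pickle.load(open('w1.pkl','rb'))
X=ray(w,269.5,199.5,.012,1); G=ray(w,504,176,.008,1)
print(X,G,ray(w,305.5,199.5,.012,1)-ray(w,233.5,199.5,.012,1))
print(totool(st,X-st['tcp_pos']))
E
```

```text
[0.48848785 0.3479481  0.012     ] [0.5713341  0.17811117 0.008     ] [ 0.0202084  -0.05433583  0.        ]
[ 0.09799361 -0.31361611  3.21933057]
```

Request:
apply_moves --moves '[[[0.07,-0.31,0.3,0],[0,0,1,0],[0,0,1,0],[0,0,0.8,0],[0,0,0.25,0],[0,0,0.13,0]]]'

```text
clock: 3.95
tcp_pos: [0.4879, 0.3462, 0.0052]
tool_rot: [3.092, 0.557, 0.0]
wrist_force: [0.7, 0.1, 0.0]
width: 0.847
grasp_force: 0.0
```

Request:
apply_moves --moves '[[[0,0,0,0],[0,0,0,0],[0,0,0,0],[0,0,0,0],[0,0,0,0]]]' --grip -1 --grip_force 12

```text
clock: 4.58
tcp_pos: [0.4885, 0.3469, 0.006]
tool_rot: [-3.091, -0.558, -0.002]
wrist_force: [-0.0, -0.3, 5.4]
width: 0.587
grasp_force: 12.0
```

Request:
apply_moves --moves '[[[0,0,-0.5,0],[0,0,-1,0],[0,0.5,-1,0],[-0.35,1,-0.8,0],[-0.35,1,0,0],[-0.35,1,0,0],[-0.35,1,0,0],[-0.35,1,0,0]]]'

```text
clock: 5.58
tcp_pos: [0.496, 0.1726, 0.1045]
tool_rot: [3.092, 0.558, 0.0]
wrist_force: [-0.2, 0.2, 0.4]
width: 0.591
grasp_force: 12.0
```

Request:
apply_moves --moves '[[[-0.35,1,0,0],[-0.35,1,0,0],[-0.35,1,0,0],[-0.35,0.5,0,0],[0,0,0,0]]]'

```text
clock: 6.2
tcp_pos: [0.493, 0.0599, 0.1042]
tool_rot: [-3.092, -0.554, 0.0]
wrist_force: [0.2, -0.8, 0.3]
width: 0.585
grasp_force: 12.0
```

```bash
python3 - <<'E'
from h import *
st,w=look('w2')
print(st['tcp_pos'],st['width'], proj(w,[.4955,-.039,.006]))
E
```

```text
[0.49304099 0.05994974 0.10415337] 0.584674464628673 [393.31172132 239.24801625]
```

View pics/w2.png

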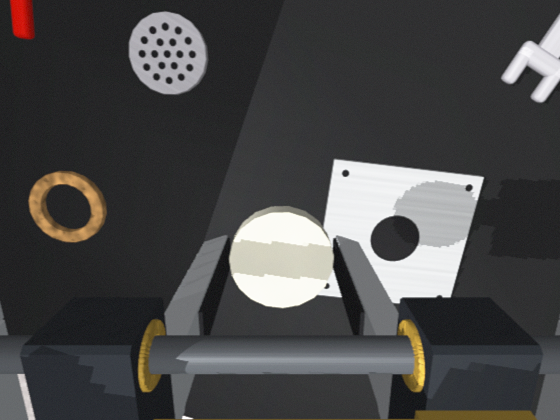

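The filter is held level, its top centred at (281.5,258). The bore is at (395,238) and the guard at (168,53).

```bash
python3 - <<'E'
from h import *
st,w=pickle.load(open('w2.pkl','rb'))
B=ray(w,395,238,.006,1); G=ray(w,168,53,.008,1); F=ray(w,281.5,258,st['tcp_pos'][2]+.006,1)
print(B,G,F,np.linalg.norm((ray(w,332,258,F[2],1)-ray(w,230,258,F[2],1))))
print(totool(st,B-F),totool(st,B-st['tcp_pos']),totool(st,F-st['tcp_pos'])*30)
E
```

```text
[ 0.49700346 -0.03984492  0.006     ] [0.57037221 0.17554523 0.008     ] [0.49242033 0.05955132 0.11015337] 0.05415548515000021
[-1.0072764   3.16156111  3.47042685] [-1.03133069  3.16672737  3.2704291 ] [-0.72162896  0.15498785 -5.99993247]
```

Request:
apply_moves --moves '[[[-0.3,0.8,0,0],[-0.3,0.8,0,0],[-0.3,0.8,0,0],[-0.12,0.76,0.5,0],[0,0,1,0],[0,0,0.9,0],[0,0,0.4,0],[0,0,0.14,0]]]'

```text
clock: 7.25
tcp_pos: [0.4978, -0.0382, 0.0154]
tool_rot: [-3.091, -0.559, 0.001]
wrist_force: [-0.1, 0.7, -0.6]
width: 0.587
grasp_force: 12.0
```

Request:
apply_moves --moves '[[[0,0,0.04,0],[0,0,0.04,0],[0,0,0.0,0]]]'

```text
clock: 7.62
tcp_pos: [0.4986, -0.0391, 0.0141]
tool_rot: [3.091, 0.557, 0.002]
wrist_force: [-0.2, -0.5, -0.4]
width: 0.589
grasp_force: 12.0
```

Request:
apply_moves --moves '[[[-0.04,0,0.03,0],[0,0,0.03,0],[0,0,0.02,0],[0,0,0.0,0]]]'

```text
clock: 8.12
tcp_pos: [0.4969, -0.0396, 0.0119]
tool_rot: [3.092, 0.557, -0.001]
wrist_force: [-2.9, -0.5, 6.2]
width: 0.587
grasp_force: 12.0
```

Request:
apply_moves --moves '[[[0,0,0,0],[0,0,0,0],[0,0,0,0],[0,0,-0.7,0],[0,0,-1,0],[0,0,-1,0]]]' --grip 0.7

```text
clock: 8.88
tcp_pos: [0.4965, -0.0394, 0.0925]
tool_rot: [-3.091, -0.557, 0.001]
wrist_force: [0.7, -0.1, 0.5]
width: 0.85
grasp_force: 0.0
```

Request:
apply_moves --moves '[[[0.75,-0.95,0,0],[0.75,-0.95,0,0],[0.75,-0.95,0,0],[0.75,-0.95,0,0],[0.75,-0.95,0,0],[0.75,-0.95,0,0],[0,0,0,0]]]'

```text
clock: 9.75
tcp_pos: [0.564, 0.17, 0.0918]
tool_rot: [-3.091, -0.562, -0.001]
wrist_force: [-0.0, -0.4, -0.5]
width: 0.853
grasp_force: 0.0
```

```bash
python3 - <<'E'
from h import *
st,w=look('w3')
print(st['tcp_pos'],proj(w,[.570,.176,.008]),proj(w,[.497,-.04,.018]))
E
```

```text
[0.56395345 0.16997527 0.09181702] [276.62609294 197.92514153] [484.887383   364.86662573]
```

View pics/w3.png

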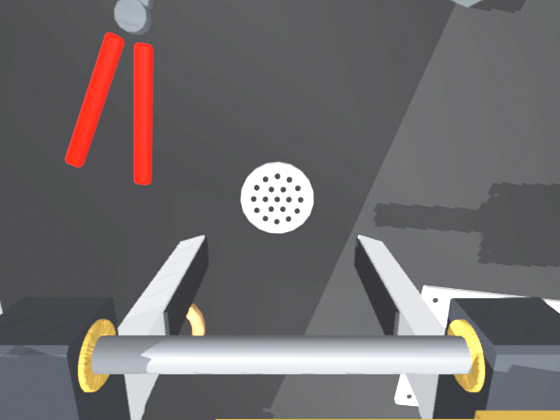

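The guard is centred at (277,197.5), which matches (0.570, 0.176) within 1 mm.

Request:
apply_moves --moves '[[[0.26,-0.12,0.5,0],[0,0,1,0],[0,0,0.9,0],[0,0,0.35,0],[0,0,0.13,0],[0,0,0,0]]]'

```text
clock: 10.55
tcp_pos: [0.5703, 0.1738, 0.0061]
tool_rot: [3.092, 0.557, 0.001]
wrist_force: [-0.7, -0.2, 0.1]
width: 0.849
grasp_force: 0.0
```

Request:
apply_moves --moves '[[[0,0,0,0],[0,0,0,0],[0,0,0,0],[0,0,0,0],[0,0,0,0]]]' --grip -1 --grip_force 15

```text
clock: 11.18
tcp_pos: [0.5701, 0.1744, 0.0063]
tool_rot: [-3.091, -0.557, -0.001]
wrist_force: [-0.4, 2.0, 4.3]
width: 0.583
grasp_force: 15.0
```

Request:
apply_moves --moves '[[[0,0,0,0],[0,0,0,0],[0,0,0.06,0],[0,0,0.04,0],[0,0,0,0]]]' --grip 0.4

```text
clock: 11.8
tcp_pos: [0.5694, 0.1739, 0.0023]
tool_rot: [3.092, 0.557, -0.001]
wrist_force: [-0.7, 0.1, 0.6]
width: 0.702
grasp_force: 0.0
```

Request:
apply_moves --moves '[[[0,0,0,0],[0,0,0,0],[0,0,0,0]]]' --grip -1 --grip_force 15

```text
clock: 12.18
tcp_pos: [0.5697, 0.174, 0.0027]
tool_rot: [3.092, 0.558, 0.0]
wrist_force: [-0.2, -0.6, -1.0]
width: 0.589
grasp_force: 15.0
```

Request:
apply_moves --moves '[[[0,0,-0.5,0],[0,0,-1,0],[-0.3,0.3,-1,0],[-0.8,0.6,-0.4,0],[-0.9,0.6,0,0],[-0.9,0.6,0,0],[-0.9,0.6,0,0],[-0.9,0.6,0,0]]]'

```text
clock: 13.18
tcp_pos: [0.4719, 0.0312, 0.0908]
tool_rot: [3.091, 0.558, 0.002]
wrist_force: [-1.7, -0.6, -0.7]
width: 0.585
grasp_force: 15.0
```

Request:
apply_moves --moves '[[[0,0,0,0],[0,0,0,0]]]'

```text
clock: 13.42
tcp_pos: [0.4731, 0.0323, 0.0905]
tool_rot: [3.092, 0.557, 0.003]
wrist_force: [0.6, 0.3, -0.8]
width: 0.591
grasp_force: 15.0
```

```bash
python3 - <<'E'
from h import *
st,w=look('w4')
print(st['tcp_pos'],st['width'],proj(w,[.497,-.04,.018]))
E
```

```text
[0.47307099 0.0322585  0.09053242] 0.5907575291063312 [383.30094126 215.66644963]
```

View pics/w4.png

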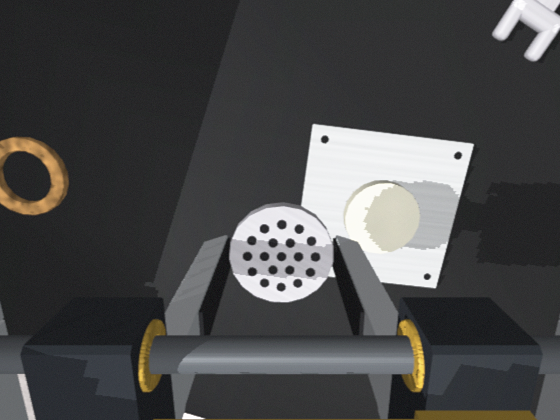

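The filter is on the plate, its top at (383,216) as predicted. The guard is held level with its top centred at (282,253).

```bash
python3 - <<'E'
from h import *
st,w=pickle.load(open('w4.pkl','rb'))
B=ray(w,383,216,.018,1); F=ray(w,282,253,st['tcp_pos'][2]+.0055,1)
c=[ray(w,u,v,.006,1) for u,v in[(324.5,139.5),(458,156),(427,276)]]; print((c[0]+c[2])/2)
print(B,F,totool(st,B-F),totool(st,F-st['tcp_pos'])*30)
E
```

```text
[ 0.49644742 -0.03981122  0.006     ]
[ 0.49668425 -0.03989967  0.018     ] [0.47501849 0.03253385 0.09603242] [-0.17072147  2.5135263   2.60188259] [ 1.93191294  0.42394469 -5.49604813]
```

Request:
apply_moves --moves '[[[-0.1,0.8,0,0],[-0.07,0.9,0,0],[0,0.8,0.4,0],[0,0,1,0],[0,0,0.5,0],[0,0,0.25,0],[0,0,0.08,0],[0,0,0.0,0]]]'

```text
clock: 14.48
tcp_pos: [0.4941, -0.0399, 0.0233]
tool_rot: [3.091, 0.558, 0.002]
wrist_force: [-1.3, -0.1, -0.9]
width: 0.586
grasp_force: 15.0
```

Request:
apply_moves --moves '[[[0,0,0.04,0],[0,0,0.03,0],[0,0,0,0]]]'

```text
clock: 14.85
tcp_pos: [0.4937, -0.0401, 0.0208]
tool_rot: [3.092, 0.557, 0.001]
wrist_force: [0.2, -0.2, -0.2]
width: 0.593
grasp_force: 15.0
```

Request:
apply_moves --moves '[[[0.02,0,0.03,0],[0,0,0.02,0],[0,0,0,0]]]'

```text
clock: 15.22
tcp_pos: [0.4939, -0.04, 0.0205]
tool_rot: [3.092, 0.558, -0.002]
wrist_force: [-4.8, -1.0, 9.3]
width: 0.585
grasp_force: 15.0
```

Request:
apply_moves --moves '[[[0,0,0,0],[0,0,0,0],[0,0,0,0],[0,0,-0.5,0],[0,0,-1,0],[0,0,-1,-1],[0,0,-1,-1],[0,0,-1,-1]]]' --grip 0.6

```text
clock: 16.23
tcp_pos: [0.4943, -0.0399, 0.1562]
tool_rot: [3.001, 0.927, 0.002]
wrist_force: [1.2, -0.2, 0.4]
width: 0.799
grasp_force: 0.0
```

Request:
apply_moves --moves '[[[0,0,-1,-1],[0,0,-0.5,-1],[0,0,0,-1],[0,0,0,-1],[0,0,0,-1],[0,0,0,-1],[0,0,0,-1],[0,0,0,-1]]]'

```text
clock: 17.23
tcp_pos: [0.4942, -0.0398, 0.2002]
tool_rot: [2.557, 1.824, 0.001]
wrist_force: [-0.0, 0.5, -0.1]
width: 0.802
grasp_force: 0.0
```

Request:
apply_moves --moves '[[[0,0,0,-1],[0,0,0,-1],[0,0,0,-1],[0,0,0,-1],[0,0,0,-1],[0,0,0,-0.5],[0,0,0,0]]]'

```text
clock: 18.1
tcp_pos: [0.4943, -0.0399, 0.2]
tool_rot: [2.101, 2.335, 0.001]
wrist_force: [-0.0, -0.2, 0.4]
width: 0.803
grasp_force: 0.0
```

```bash
python3 - <<'E'
from h import *
from workcell import r
st,w=look('w5')
print(st['tcp_pos'],st['joints'].round(2),Ro.from_rotvec(st['tool_rot']).as_matrix().round(3))
for z in (.155,.06): print(totool(st,np.array([.562,-.356,z])-st['tcp_pos']))
s=r.snapshot('side');pickle.dump(s,open('side2.pkl','wb'))
a=w['color'][:,:,::-1]; b=cv2.resize(s['color'][90:260,200:360,::-1],None,fx=2.47,fy=2.47,interpolation=cv2.INTER_CUBIC)
c=np.zeros((420,800,3),np.uint8); c[:,:400]=cv2.resize(a,(400,300)).shape and 0; c[:300,:400]=cv2.resize(a,(400,300)); h,wd=b.shape[:2]; c[:min(h,420),400:400+min(wd,400)]=b[:420,:400]
cv2.imwrite('pics/combo.png',c)
E
```

```text
[ 0.49427147 -0.03985213  0.20003548] [-0.26  0.04  1.74  0.    1.36 -0.36] [[-0.105  0.994  0.001]
 [ 0.994  0.105 -0.   ]
 [-0.     0.001 -1.   ]]
[-10.71683644   1.13359776   1.50656432]
[-10.71561021   1.1301597    4.67322888]
```

View pics/combo.png

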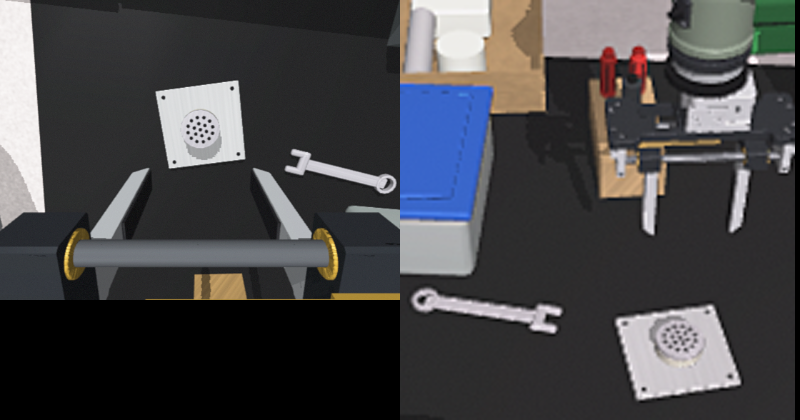

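The left half shows the guard centred on the plate at (201,128). The right half, from the side camera, confirms the stack, with drivers and wrench undisturbed.

Request:
apply_moves --moves '[[[-1,0.1,0,0],[-1,0.1,0,0],[-1,0.1,0,0],[-1,0.1,0,0],[-1,0.1,0,0],[-1,0.1,0,0],[-1,0.1,0,0],[-1,0.1,0,0]]]' --grip 0.4

```text
clock: 19.2
tcp_pos: [0.5435, -0.2769, 0.1993]
tool_rot: [2.101, 2.335, 0.0]
wrist_force: [0.4, 0.4, 0.7]
width: 0.701
grasp_force: 0.0
```

Request:
apply_moves --moves '[[[-1,0.1,0,0],[-1,0.1,0,0],[-0.7,0.1,0,0],[0,0,0,0]]]'

```text
clock: 19.7
tcp_pos: [0.5608, -0.3567, 0.1989]
tool_rot: [-2.103, -2.334, 0.0]
wrist_force: [-0.2, -0.3, 0.6]
width: 0.7
grasp_force: 0.0
```

```bash
python3 - <<'E'
from h import *
st,w=look('w6')
print(st['tcp_pos'],proj(w,[.562,-.355,.158]),proj(w,[.562,-.355,.06]))
E
```

```text
[ 0.56075983 -0.35673666  0.19886212] [282.18370124 223.45903489] [281.75050174 187.92076664]
```

View pics/w6.png

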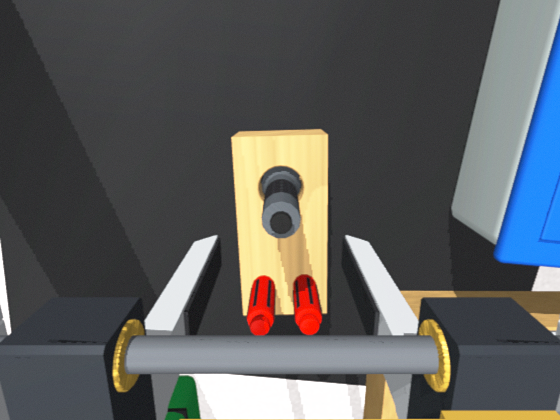

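The torch tail is at (281,221) and the socket at (281,187), within 1 mm of the estimate. The drivers are clear of the fingers.

Request:
apply_moves --moves '[[[0.05,0.02,0.5,0],[0,0,0.9,0],[0,0,0.9,0],[0,0,0.9,0],[0,0,0.7,0],[0,0,0.35,0],[0,0,0,0]]]'

```text
clock: 20.62
tcp_pos: [0.561, -0.3533, 0.0708]
tool_rot: [-2.099, -2.335, 0.0]
wrist_force: [-0.4, 0.2, 0.3]
width: 0.699
grasp_force: 0.0
```

Request:
apply_moves --moves '[[[0,0,0,0],[0,0,0,0],[0,0,0,0],[0,0,0,0],[0,0,0,0],[0,0,0,0]]]' --grip -1 --grip_force 20

```text
clock: 21.38
tcp_pos: [0.5614, -0.3541, 0.0719]
tool_rot: [2.1, 2.336, -0.0]
wrist_force: [-0.5, -0.2, 1.4]
width: 0.287
grasp_force: 20.0
```

```bash
python3 - <<'E'
from h import *
st,w=pickle.load(open('w6.pkl','rb'))
for p in [(235,135),(281,132.5),(326,130.5)]: print(ray(w,*p,.06,1))
E
```

```text
[ 0.51595648 -0.31140492  0.06      ]
[ 0.55614633 -0.30506583  0.06      ]
[ 0.59537913 -0.29926877  0.06      ]
```

Request:
apply_moves --moves '[[[0,0,-0.3,0],[0,0,-0.6,0],[0,0,-0.7,0],[0,0,-0.6,0],[0,0,-0.3,0],[0,0,0,0],[0,0,0,0]]]'

```text
clock: 22.25
tcp_pos: [0.5608, -0.3535, 0.1458]
tool_rot: [-2.1, -2.335, 0.0]
wrist_force: [-0.5, 0.0, -1.3]
width: 0.283
grasp_force: 20.0
```

Request:
apply_moves --moves '[[[0.4,0,0,0],[0.8,0,0,0],[0.8,0,0,0],[0.6,0,0,0],[0.3,0,0.2,0],[0,0,0.8,0],[0,0,0.8,0],[0,0,0.5,0]]]'

```text
clock: 23.25
tcp_pos: [0.5513, -0.267, 0.0758]
tool_rot: [-2.099, -2.334, 0.001]
wrist_force: [-0.1, 0.6, -1.6]
width: 0.287
grasp_force: 20.0
```

Request:
apply_moves --moves '[[[-0.2,0,0,0],[-0.2,0,0,0],[-0.2,0,0,0],[-0.2,0,0,0],[-0.2,0,0,0],[-0.2,0,0,0]]]' --grip_force 8

```text
clock: 24.0
tcp_pos: [0.5561, -0.3031, 0.0779]
tool_rot: [-2.1, -2.336, -0.001]
wrist_force: [-0.1, 4.7, 0.7]
width: 0.286
grasp_force: 8.0
```

Request:
apply_moves --moves '[[[-0.15,0,0,0],[-0.15,0,0,0],[-0.15,0,0,0],[-0.15,0,0,0],[0,0,0,0]]]'

```text
clock: 24.62
tcp_pos: [0.5576, -0.3217, 0.0773]
tool_rot: [-2.101, -2.336, 0.001]
wrist_force: [0.3, 0.5, -2.0]
width: 0.284
grasp_force: 8.0
```

```bash
cat > sv.py <<'E'
from h import *
import sys
from workcell import r
st=r.sense();print(st['tcp_pos'],st['wrist_force'].round(1),st['width'])
g=Ro.from_rotvec(st['tool_rot']).as_matrix()@np.array([0,0,-.019])+st['tcp_pos']
out=[]
for n in('side','scene'):
    s=r.snapshot(n); pickle.dump(s,open(n+sys.argv[1]+'.pkl','wb'))
    u,v=np.round(proj(s,g)).astype(int); a,b=max(v-50,0),max(u-50,0); print(n,'crop origin',b,a,'grip px in combo',(u-b)*4,(v-a)*4)
    out.append(cv2.resize(s['color'][a:a+100,b:b+100,::-1],(400,400),interpolation=cv2.INTER_CUBIC))
cv2.imwrite(f'pics/sv{sys.argv[1]}.png',np.hstack(out))
E
python3 sv.py 1
```

```text
[ 0.55764594 -0.32173603  0.07728717] [ 0.3  0.5 -2. ] 0.2844959034104704
side crop origin 244 93 grip px in combo 200 200
scene crop origin 107 192 grip px in combo 200 200
```

View pics/sv1.png

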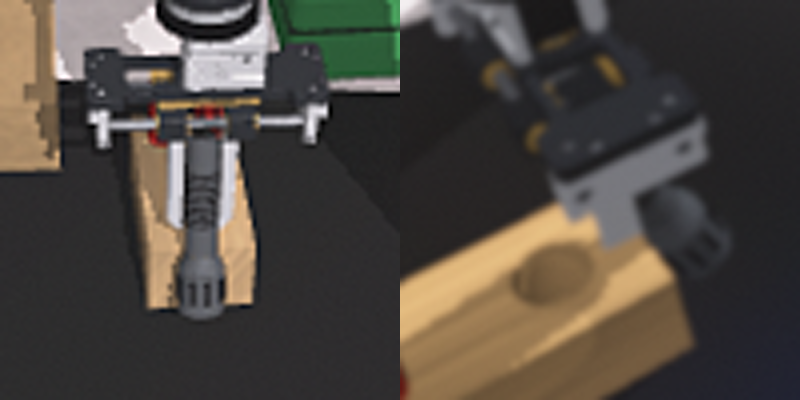

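The torch has pivoted. Its lens end is at about (203,308) in the side crop and about (318,250) in the scene crop.

```bash
cat > tilt.py <<'E'
from h import *
import sys
def tab(i,st):
    R=Ro.from_rotvec(st['tool_rot']).as_matrix(); g=st['tcp_pos']-.019*R[:,2]
    for n,o in(('side',(244,93)),('scene',(107,192))):
        s=pickle.load(open(n+i+'.pkl','rb')); u0,v0=np.round(proj(s,g)).astype(int)-50
        for th in range(20,85,10):
            t=np.radians(th); a=np.sin(t)*R[:,0]+np.cos(t)*R[:,2]; q=np.cos(t)*R[:,0]-np.sin(t)*R[:,2]
            f=lambda X:((proj(s,X)-[u0,v0])*4).round()
            L=g+.081*a; print(n,th,'lens',f(L),'upper rim',f(L+.019*q),'lower rim',f(L-.019*q),'tail',f(g-.067*a))
from workcell import r
tab(sys.argv[1],r.sense())
E
python3 tilt.py 1
```

```text
side 20 lens [198. 298.] upper rim [200. 306.] lower rim [196. 289.] tail [199. 117.]
side 30 lens [200. 303.] upper rim [202. 308.] lower rim [198. 298.] tail [197. 114.]
side 40 lens [201. 305.] upper rim [203. 306.] lower rim [199. 304.] tail [196. 114.]
side 50 lens [203. 304.] upper rim [205. 300.] lower rim [201. 307.] tail [195. 116.]
side 60 lens [204. 300.] upper rim [206. 292.] lower rim [202. 307.] tail [194. 121.]
side 70 lens [205. 292.] upper rim [207. 280.] lower rim [204. 304.] tail [193. 129.]
side 80 lens [206. 282.] upper rim [208. 266.] lower rim [205. 298.] tail [192. 138.]
scene 20 lens [274. 269.] upper rim [300. 246.] lower rim [246. 291.] tail [129. 138.]
scene 30 lens [292. 251.] upper rim [316. 227.] lower rim [269. 276.] tail [110. 154.]
scene 40 lens [309. 232.] upper rim [329. 206.] lower rim [289. 258.] tail [ 95. 173.]
scene 50 lens [322. 212.] upper rim [338. 185.] lower rim [306. 239.] tail [ 83. 192.]
scene 60 lens [332. 192.] upper rim [343. 164.] lower rim [321. 219.] tail [ 75. 211.]
scene 70 lens [338. 172.] upper rim [344. 144.] lower rim [332. 198.] tail [ 71. 230.]
scene 80 lens [340. 152.] upper rim [341. 125.] lower rim [340. 178.] tail [ 71. 247.]
```

Request:
apply_moves --moves '[[[0,0,0,0],[0,0,0,0],[0,0,-0.2,0],[0,0,-0.5,0],[0,0,-0.7,0],[0.2,0,-0.6,0],[0.4,-0.1,-0.4,0],[0.6,-0.2,-0.26,0]]]' --grip_force 40

```text
clock: 25.72
tcp_pos: [0.5451, -0.2857, 0.1588]
tool_rot: [2.1, 2.335, 0.0]
wrist_force: [-0.5, 0.5, -1.8]
width: 0.283
grasp_force: 40.0
```

Request:
apply_moves --moves '[[[0.7,-0.2,0,0],[0.7,-0.2,0,0],[0.7,-0.2,0,0],[0.6,-0.17,0,0],[0.3,0,0,0],[0.16,0,0,0],[0,0,0,0],[0,0,0,0]]]'

```text
clock: 26.72
tcp_pos: [0.5123, -0.1951, 0.1575]
tool_rot: [2.101, 2.335, -0.0]
wrist_force: [-0.0, 0.0, -0.9]
width: 0.283
grasp_force: 40.0
```

```bash
python3 - <<'E'
from h import *
from workcell import r
st,w=look('w7')
R=Ro.from_rotvec(st['tool_rot']).as_matrix(); g=st['tcp_pos']-.019*R[:,2]
print(st['tcp_pos'],st['grasp_force'],st['width'],st['wrist_force'].round(1))
out=np.zeros((600,800,3),np.uint8)
out[:420,:560]=w['color'][:,:,::-1]
for k,n in enumerate(('side','scene')):
    s=r.snapshot(n); pickle.dump((st,s),open(n+'7.pkl','wb'))
    u,v=np.round(proj(s,g)).astype(int)-[30,30]; print(n,u,v)
    c=cv2.resize(s['color'][v:v+80,u:u+80,::-1],(240,240),interpolation=cv2.INTER_CUBIC)
    if k==0: out[:240,560:]=c
    else: out[240:480,560:]=c
    for th in (35,45,55):
        t=np.radians(th);a=np.sin(t)*R[:,0]+np.cos(t)*R[:,2];print(n,th,((proj(s,g+.081*a)-[u,v])*3+[560,240*k]).round())
for th in (30,35,40,45,50,55):
    t=np.radians(th);a=np.sin(t)*R[:,0]+np.cos(t)*R[:,2];q=np.cos(t)*R[:,0]-np.sin(t)*R[:,2];L=g+.081*a
    print('wrist',th,proj(w,L).round(),'upper rim',proj(w,L+.019*q).round(),'tail',proj(w,g-.059*a+.0135*q).round())
print(proj(w,[.496,-.04,.026]))
cv2.imwrite('pics/m7.png',out)
E
```

```text
[ 0.51229917 -0.19505458  0.15745835] 39.99896228313446 0.2825903626057437 [-0.   0.  -0.9]
side 280 120
side 35 [650. 175.]
side 45 [651. 176.]
side 55 [653. 174.]
scene 170 149
scene 35 [715. 374.]
scene 45 [726. 359.]
scene 55 [735. 344.]
wrist 30 [280. 162.] upper rim [280. 138.] tail [280. 387.]
wrist 35 [280. 154.] upper rim [280. 130.] tail [280. 394.]
wrist 40 [280. 146.] upper rim [280. 123.] tail [280. 400.]
wrist 45 [280. 138.] upper rim [280. 116.] tail [280. 404.]
wrist 50 [280. 131.] upper rim [280. 110.] tail [280. 407.]
wrist 55 [280. 124.] upper rim [280. 104.] tail [280. 408.]
[280.01588723  -1.67823048]
```

View pics/m7.png

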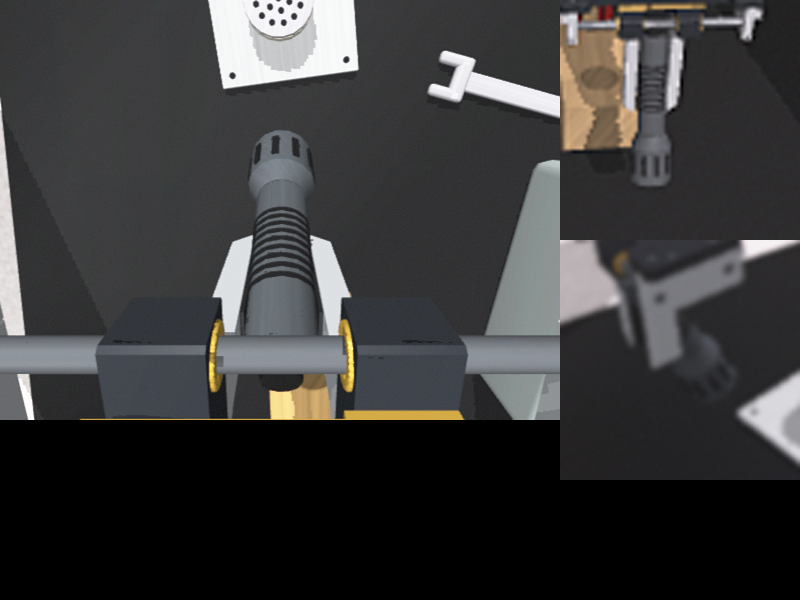

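The torch head's upper rim is at (280,130) in the wrist view, which puts the tilt at about 35°. I'll fit it numerically.

```bash
cat > fit.py <<'E'
from h import *
import sys
from scipy.optimize import brute
def fit(name):
    st,w=pickle.load(open(name+'.pkl','rb'))
    R=Ro.from_rotvec(st['tool_rot']).as_matrix(); g=st['tcp_pos']-.019*R[:,2]
    V=cv2.GaussianBlur(cv2.cvtColor(w['color'],cv2.COLOR_RGB2GRAY),(3,3),0)[90:232,225:335]
    m=cv2.morphologyEx((V>62).astype(np.uint8),cv2.MORPH_CLOSE,np.ones((25,25)))
    m=cv2.morphologyEx(m,cv2.MORPH_OPEN,np.ones((9,9))).astype(bool)
    ph=np.linspace(0,2*np.pi,40)
    def sil(th,l):
        a=np.sin(th)*R[:,0]+np.cos(th)*R[:,2]; q=np.cos(th)*R[:,0]-np.sin(th)*R[:,2]; im=np.zeros((420,560),np.uint8)
        C=[np.array([proj(w,g+(l-z)*a+rr*(np.cos(p)*q+np.sin(p)*R[:,1])) for p in ph]) for z,rr in((0,.019),(.036,.019),(.048,.0135),(.12,.0135))]
        for A,B in zip(C,C[1:]): cv2.fillConvexPoly(im,cv2.convexHull(np.vstack([A,B]).round().astype(np.int32)),1)
        return im[90:232,225:335].astype(bool)
    cost=lambda x:(sil(*x)^m).sum()
    x,c,gr,J=brute(cost,(slice(.3,1.1,.035),slice(.070,.096,.002)),full_output=True,finish=None)
    print('tilt',np.degrees(x[0]).round(1),'l',x[1],'miss',c,m.sum(),'rows',np.where(m.any(1))[0][[0]]+90)
    for j in range(0,J.shape[1],2): i=J[:,j].argmin(); print(gr[1][0,j].round(3),np.degrees(gr[0][i,0]).round(1),J[i,j])
    return x
if __name__=='__main__': fit(sys.argv[1])
E
python3 fit.py w7
```

```text
tilt 29.2 l 0.092 miss 183 5483 rows [129]
0.07 45.3 994
0.074 41.3 771
0.078 37.2 579
0.082 35.2 446
0.086 31.2 370
0.09 29.2 303
0.094 29.2 234
```

```bash
python3 - <<'E'
from h import *
from scipy.optimize import differential_evolution as DE
st,w=pickle.load(open('w7.pkl','rb'))
V=cv2.cvtColor(w['color'],cv2.COLOR_RGB2GRAY).astype(int)
for y in (150,180,215,230,300,315,325): print(y,V[y,236:262:2],V[y,300:330:2])
print(V[370:400:2,270],V[120:140,280])
E
```

```text
150 [60 60 61 60 59 62 59 58 63 79 43 38 56] [95 92 86 69 37 51 59 57 57 58 59 57 58 56 58]
180 [ 60  59  58  58  62  58  58  97 103 107 114 117 122] [102  98  94  89  84  80  75  40  58  55  54  52  57  57  55]
215 [58 58 57 58 60 58 59 58 59 59 79 78 38] [38 32 57 62 54 52 54 52 54 54 56 55 56 57 57]
230 [57 60 59 58 55 57 57 57 55 36 54 40 52] [83 44 30 47 35 52 56 57 55 53 55 53 55 55 53]
300 [223 225 199  63  45  30  58  95 103 106 110 107 110] [ 96  92  87  85  80  75  67  53  31  47  61 209 224 223 222]
315 [224 135  62  69  36  63  91 100 106 108 108 108 110] [ 96  82  88  86  83  76  76  58  43  34  68  72 170 225 223]
325 [135 106  70  69  47  85  97 102 107 111 109 110 113] [ 98  94  90  86  85  80  78  65  56  44  67  89 137 159 226]
[120 104  52  38  34  37  33  39  40  33 134 195 191 191 191] [ 59  59  61  62  61  59  61  61  56  63  96 112 113 113 116 115 115  93
  92  92]
```

```bash
cat > fit3.py <<'E'
from h import *
from scipy.optimize import differential_evolution as DE
def run(name,obs,top,bot):
    st,w=pickle.load(open(name+'.pkl','rb'))
    R=Ro.from_rotvec(st['tool_rot']).as_matrix(); g=st['tcp_pos']-.019*R[:,2]; ph=np.linspace(0,2*np.pi,48)
    def feat(x):
        th,l,d=x; a=np.sin(th)*R[:,0]+np.cos(th)*R[:,2]; q=np.cos(th)*R[:,0]-np.sin(th)*R[:,2]; im=np.zeros((1000,1120),np.uint8)
        C=[np.array([proj(w,g+d*R[:,0]+(l-z)*a+rr*(np.cos(p)*q+np.sin(p)*R[:,1]),2) for p in ph]) for z,rr in((0,.019),(.036,.019),(.048,.0135),(.14,.0135))]
        for A,B in zip(C,C[1:]): cv2.fillConvexPoly(im,cv2.convexHull(np.vstack([A,B]).round().astype(np.int32)),1)
        return np.array([im[2*y].sum()/2-wd for y,wd in obs]+[C[0][:,1].min()/2-top])
    for fixd in (None,0,.004,.008):
        b=[(.2,1.1),(.07,.1),(-.004,.012) if fixd is None else (fixd,fixd+1e-9)]
        s=DE(lambda x:(feat(x)**2).sum(),b,seed=1,popsize=8,maxiter=25,polish=False)
        th,l,d=s.x
        print(np.degrees(th).round(1),s.x[1:].round(4),s.fun.round(1),feat(s.x).round(1))
if __name__=='__main__': run('w7',[(180,64),(300,69.5),(325,76),(215,50)],130,390)
E
python3 fit3.py
```

```text
19.1 [0.0924 0.012 ] 19.5 [-1.5 -2.  -3.5  1.   0. ]
27.2 [0.0951 0.    ] 244.6 [ -2.5  -9.5 -12.   -2.    0.3]
22.4 [0.0994 0.004 ] 138.3 [-3.5 -6.5 -9.  -1.5  0.8]
20.4 [0.0976 0.008 ] 71.8 [-3.  -4.5 -6.5 -0.5  0. ]
```

Request:
apply_moves --moves '[[[-0.3,0.1,0,0],[-0.7,0.25,0,0],[-0.8,0.3,0,0],[-0.8,0.25,0,0],[-0.6,0.17,0.3,0],[-0.2,0,0.7,0],[0,0,0.7,0],[0,0,0.5,0]]]'

```text
clock: 27.88
tcp_pos: [0.5531, -0.2912, 0.0883]
tool_rot: [-2.097, -2.333, 0.001]
wrist_force: [0.1, 0.5, -2.5]
width: 0.281
grasp_force: 40.0
```

Request:
apply_moves --moves '[[[0,0,0.05,0],[-0.2,0,0,0],[-0.2,0,0,0],[-0.2,0,0,0],[-0.2,0,0,0]]]' --grip_force 22

```text
clock: 28.5
tcp_pos: [0.5576, -0.3172, 0.0905]
tool_rot: [2.1, 2.335, 0.0]
wrist_force: [0.4, 0.3, -0.9]
width: 0.284
grasp_force: 22.0
```

Request:
apply_moves --moves '[[[-0.15,0,0,0],[-0.15,0,0,0],[-0.15,0,0,0],[-0.15,0,0,0],[-0.1,0,0,0],[0,0,0,0]]]'

```text
clock: 29.25
tcp_pos: [0.5593, -0.3375, 0.0898]
tool_rot: [-2.1, -2.335, 0.001]
wrist_force: [-0.7, 3.4, -2.5]
width: 0.283
grasp_force: 22.0
```

Request:
apply_moves --moves '[[[-0.15,0,0,0],[-0.15,0,0,0],[-0.1,0,0,0],[0,0,0,0]]]'

```text
clock: 29.75
tcp_pos: [0.561, -0.35, 0.0903]
tool_rot: [2.1, 2.335, -0.001]
wrist_force: [-1.0, 3.0, -0.4]
width: 0.281
grasp_force: 22.0
```

```bash
cat > rows.py <<'E'
from h import *
import sys
st,w=look(sys.argv[1]);print(st['tcp_pos'],st['wrist_force'].round(1))
V=cv2.cvtColor(w['color'],cv2.COLOR_RGB2GRAY).astype(int)
print('col280 rows60-150',V[60:150:2,280])
for y in (90,110,130,150,165,180,195,205): print(y,V[y,236:266:2],V[y,296:326:2])
print(V[300:410:4,270])
E
python3 rows.py w8
```

```text
[ 0.56103356 -0.35000041  0.09034652] [-1.   3.  -0.4]
col280 rows60-150 [ 72  71  72  72  73  71  73  73  72  73  70  72  72 126 152 149 152 151
 152 151 151 150 151 152 154 151 151 153 156 154 148 148 148 163 169 173
 176 176 175 177 180 183 183 182 179]
90 [ 71  73  73  72  71  71  74  73  74  72  73  70  72  89 139] [128 104  77  68  72  72  69  70  71  69  71  69  72  69  67]
110 [ 72  72  71  72  73  73  73 102  86  54  51  91 144 145 149] [ 51  51  62 122 116 109  92  56  48  65  69  69  66  67  63]
130 [ 74  70  70  73  71  55  93 121  90 132 142 145 149 154 161] [147 141 130 122 118 112 108  81  51  37  63  67  65  65  69]
150 [ 67  64  64  64  65  97 113 119 127 136 142 148 154 157 159] [133 128 130 123 115 111 106  97  94  84  93 200 203 204 206]
165 [222 220 218 217 220 224 230 147  91 109 109 121 127 130 139] [127 124 115 110 100  85  72  64 160 203 199 195 224 238 240]
180 [243 241 238 242 244 245 245 243 242 191 107 126 130 134 143] [129 123 119 110 103  84 165 203 205 202 198 193 222 237 239]
195 [244 243 240 240 244 245 245 243 239 107 119  85  56  53  54] [ 91  48  48  49  80  93  97 202 204 201 197 222 236 237 237]
205 [244 243 242 239 243 245 245 245 119  84  79  53  50  55  91] [129  85  47  45  43  70  52 146 203 203 239 236 236 236 238]
[155 153 153 150 153 152 153 151 152 105 136 153 168 177 178 177 176 157
 126  41  45  46  60  72  70  89 118  74]
```

Request:
apply_moves --moves '[[[0,0,0,0],[0,0,0,0],[0,0,-0.2,0],[0,0,-0.5,0],[0,0,-0.7,0],[0.2,0,-0.6,0],[0.5,-0.1,-0.33,0],[0.7,-0.2,0,0]]]' --grip_force 45

```text
clock: 30.8
tcp_pos: [0.5479, -0.3079, 0.1618]
tool_rot: [2.099, 2.334, 0.001]
wrist_force: [-0.4, -0.5, -0.8]
width: 0.284
grasp_force: 45.0
```

Request:
apply_moves --moves '[[[0.8,-0.2,0,0],[0.8,-0.2,0,0],[0.8,-0.2,0,0],[0.7,-0.17,0,0],[0.5,0,0,0],[0.3,0,0,0],[0,0,0,0],[0,0,0,0]]]'

```text
clock: 31.8
tcp_pos: [0.5124, -0.1951, 0.1599]
tool_rot: [2.101, 2.335, -0.0]
wrist_force: [-0.2, -0.4, -1.7]
width: 0.276
grasp_force: 45.0
```

```bash
python3 rows.py w9; python3 - <<'E'
from h import *
st,w=pickle.load(open('w9.pkl','rb'))
V=cv2.cvtColor(w['color'],cv2.COLOR_RGB2GRAY).astype(int)
for y in (220,250,280,300,315,325): print(y,V[y,230:266:2],V[y,296:334:2])
E
```

```text
[ 0.51239056 -0.19506672  0.15992892] [-0.2 -0.4 -1.7]
col280 rows60-150 [199 197 197 194 197 203 246 246 246 248 212  50  51  48  62 119 121 121
 126 125 123 122 123 124 125 126 126 125 124 125 125 124 117 120 130 138
 140 145 149 144 146 150 151 151 150]
90 [46 47 45 45 50 48 51 47 49 47 48 50 46 46 44] [58 61 60 58 60 61 60 60 59 59 61 59 60 57 58]
110 [ 60  61  58  61  58  59  60  68  77  41  41  61 119 121 122] [42 39 73 87 93 89 83 63 54 60 56 57 56 60 59]
130 [ 61  60  60  60  60  50  62  82  35  35  94 120 123 122 123] [108 108 100  99  96  93  84  57  38  28  52  58  56  56  56]
150 [ 60  59  64  60  58  75  93 102 108 113 119 123 126 128 129] [111 110 107 104  97  93  88  88  78  74  40  55  56  59  57]
165 [ 61  58  59  62  59  62  61  66  85  91  97  92 104 105 113] [103  97  94  90  81  68  63  56  55  55  57  56  56  58  55]
180 [ 61  59  60  62  61  61  62  59  56  66  87 102 105 107 115] [105 100  93  90  82  68  57  54  51  56  55  55  55  57  58]
195 [ 58  60  58  58  58  60  59  56  58  78  97 104  71  44  43] [40 41 38 60 83 74 58 56 55 56 57 55 54 56 55]
205 [61 
[... 426 characters left out ...]
39  53  71  92  88  82  36  43 185 224 225 224 223 224 224 223 223
 223]
280 [224 223 224 224 224 223 224 214  65  53  37  42  42  59 101 116 120 125] [108 105 102  94  83  45  32  33  28  40  68 211 224 223 223 223 223 223
 223]
300 [224 223 223 225 222 214  69  38  36  89 104 106 114 114 115 118 104 121] [108 105 100  97  92  89  83  82  75  54  36  47  81 210 224 223 224 223
 223]
315 [223 223 224 224 164  76  68  39  46  85 105 113 115 117 116 119 100 124] [109 105 104 100  94  90  85  81  76  62  43  40  69  81 171 224 224 223
 223]
325 [224 223 225 166 105  83  71  53  73  99 109 115 115 115 117 118 124 123] [110 106 104 100  96  91  86  81  78  69  50  52  66 102 129 169 224 223
 224]
```

```bash
python3 - <<'E'
from fit3 import run
run('w9',[(150,70),(130,67.5),(180,53),(195,53.5),(300,68),(315,70),(325,72.5)],89,390)
print('w7');run('w7',[(180,65),(300,69.5),(315,73),(325,76)],130,390)
E
```

```text
39.0 [0.0961 0.0116] 181.1 [-4.  -4.5 -3.  -2.  -6.  -6.  -7.5 -1.9]
50.2 [0.0943 0.    ] 420.1 [ -2.5  -1.5   0.5  -2.5 -10.  -11.  -13.5   1.4]
46.4 [0.0921 0.004 ] 343.9 [ -3.   -2.5   0.   -2.5  -9.  -10.  -11.5   3. ]
41.8 [0.0952 0.008 ] 250.5 [-4.  -4.  -3.  -2.5 -7.  -8.  -9.5 -0. ]
w7
19.1 [0.0922 0.012 ] 28.8 [-2.5 -2.  -2.5 -3.5  0.1]
25.4 [0.0992 0.    ] 350.4 [ -5.   -9.  -10.  -12.    0.7]
22.4 [0.0994 0.004 ] 208.1 [-4.5 -6.5 -8.  -9.   0.8]
19.9 [0.0967 0.008 ] 100.5 [-4.  -4.5 -5.  -6.   1.8]
```

```bash
cat > fit4.py <<'E'
from h import *
from scipy.optimize import differential_evolution as DE
def run(name,obs,top,bs=(0,2,3)):
    st,w=pickle.load(open(name+'.pkl','rb'))
    R=Ro.from_rotvec(st['tool_rot']).as_matrix(); g=st['tcp_pos']-.019*R[:,2]; ph=np.linspace(0,2*np.pi,48)
    def feat(x,b):
        th,l,d=x; a=np.sin(th)*R[:,0]+np.cos(th)*R[:,2]; q=np.cos(th)*R[:,0]-np.sin(th)*R[:,2]; im=np.zeros((1000,1120),np.uint8)
        C=[np.array([proj(w,g+d*R[:,0]+(l-z)*a+rr*(np.cos(p)*q+np.sin(p)*R[:,1]),2) for p in ph]) for z,rr in((0,.019),(.036,.019),(.048,.0135),(.14,.0135))]
        for A,B in zip(C,C[1:]): cv2.fillConvexPoly(im,cv2.convexHull(np.vstack([A,B]).round().astype(np.int32)),1)
        return np.array([im[2*y].sum()/2+b-wd for y,wd in obs]+[C[0][:,1].min()/2-top])
    for b in bs:
        s=DE(lambda x:(feat(x,b)**2).sum(),[(.2,1.1),(.06,.12),(-.01,.03)],seed=1,popsize=10,maxiter=40,polish=False)
        th,l,d=s.x; print(b,np.degrees(th).round(1),s.x[1:].round(4),s.fun.round(1),feat(s.x,b).round(1),'axis at +15mm above grip:',(d-.015*np.tan(th)).round(4))
if __name__=='__main__':
    run('w9',[(150,70),(130,67.5),(180,53),(195,53.5),(300,68),(315,70),(325,72.5)],89)
    run('w7',[(180,65),(300,69.5),(315,73),(325,76)],130)
    from workcell import r
    st=r.sense();R=Ro.from_rotvec(st['tool_rot']).as_matrix(); g=st['tcp_pos']-.019*R[:,2]
    for n in('scene','side'):
        s=r.snapshot(n);pickle.dump((st,s),open(n+'9.pkl','wb'))
        u,v=proj(s,g); print(n,u,v)
        V=cv2.cvtColor(s['color'],cv2.COLOR_RGB2GRAY).astype(int); u,v=int(u),int(v)
        if n=='scene':
            for y in range(v-6,v+30,2): print(y,u+4,V[y,u+4:u+42])
E
python3 fit4.py
```

```text
0 35.5 [0.0743 0.0272] 3.2 [ 0.  -0.5  0.   1.5  0.   0.  -0.5 -0.7] axis at +15mm above grip: 0.0165
2 35.2 [0.0851 0.0212] 5.5 [ 0.  -1.5  0.   1.5  0.   0.  -1.  -0. ] axis at +15mm above grip: 0.0106
3 35.9 [0.0839 0.021 ] 8.8 [ 0.   0.   1.   2.5  0.5  0.5 -1.   0. ] axis at +15mm above grip: 0.0102
0 19.0 [0.0789 0.0177] 0.5 [ 0.   0.5  0.  -0.5 -0.2] axis at +15mm above grip: 0.0125
2 18.7 [0.0895 0.0136] 1.3 [ 0.   0.5  0.  -1.   0. ] axis at +15mm above grip: 0.0085
3 18.7 [0.0934 0.0122] 1.3 [ 0.   0.5  0.  -1.  -0. ] axis at +15mm above grip: 0.0071
scene 199.62564476461014 178.4831009872438
172 203 [122 121 120 120 113  87  56  42  39  40  40  42  44  48  58  68  69  65
  61  61  61  59  55  48  45  41  41  41  42  41  42  42  42  42  42  41
  41  42]
174 203 [122 122 122 122 115  89  57  42  39  37  37  38  41  48  57  65  70  73
  76  81  86  90  88  82  68  54  43  41  41  42  41  41  42  42  41  42
  42  42]
176 203 [122 121 122 121 116  96  65  44  36  37  37  40  41  47  54  59  61  64
  68  73  79  85  90  92  89  80  64  47  40  40  41  40  41  41  41  40
  41  42
[... 1647 characters left out ...]
4]
200 203 [ 37  36  37  36  36  36  37  36  36  37  37  37  36  37  37  36  37  37
  37  37  38  37  38  39  37  38  38  37  38  37  38  41  54  81 110 145
 177 199]
202 203 [ 36  36  35  37  36  37  37  36  36  36  36  36  36  36  36  37  37  36
  38  38  37  38  38  37  38  37  37  37  42  56  78 111 153 190 207 214
 216 217]
204 203 [ 35  35  35  37  36  36  36  35  37  36  36  36  36  36  36  36  38  37
  36  37  37  37  38  37  37  41  56  85 123 158 179 188 201 212 216 217
 217 217]
206 203 [ 35  36  36  36  38  36  37  36  37  36  37  36  36  36  36  36  35  37
  37  37  37  37  37  38  39  63 115 169 199 204 185 164 176 201 213 217
 216 217]
side 309.6143098525415 148.84455854791713
```

```bash
cat > fit5.py <<'E'
from h import *
from scipy.optimize import differential_evolution as DE
ph=np.linspace(0,2*np.pi,48)
st,w=pickle.load(open('w9.pkl','rb')); s2=pickle.load(open('scene9.pkl','rb'))[1]
R=Ro.from_rotvec(st['tool_rot']).as_matrix(); g=st['tcp_pos']-.019*R[:,2]
wo=[(150,70),(130,67.5),(180,53),(195,53.5),(300,68),(315,70),(325,72.5)]
so=[(174,228.5),(176,230),(178,230.7),(180,235.5),(182,237.3),(184,238),(186,237.7),(188,236.8),(190,235),(192,233)]
def sil(s,x,sc):
    th,l,d,y=x; a=np.sin(th)*R[:,0]+np.cos(th)*R[:,2]; q=np.cos(th)*R[:,0]-np.sin(th)*R[:,2]; im=np.zeros((420*sc,560*sc),np.uint8)
    C=[np.array([proj(s,g+d*R[:,0]+(l-z)*a+rr*(np.cos(p)*q+np.sin(p)*R[:,1]),sc) for p in ph]) for z,rr in((0,.019),(.036,.019),(.048,.0135),(.14,.0135))]
    for A,B in zip(C,C[1:]): cv2.fillConvexPoly(im,cv2.convexHull(np.vstack([A,B]).round().astype(np.int32)),1)
    return im,C
def feat(x,b):
    im,C=sil(w,x,2); f=[(im[2*y].sum()/2+b-wd)/2 for y,wd in wo]+[C[0][:,1].min()/2-89]
    im,C=sil(s2,x,4); e=[]
    for y,u in so: k=np.flatnonzero(im[4*y+2]); e.append((k[-1]/4 if len(k) else 0)-u)
    e.append(max(c[:,1].max() for c in C)/4-193.3)
    return np.array(f),np.array(e)
for b in (0,2,4):
  for ws in (1,3):
    s=DE(lambda x:(feat(x,b)[0]**2).sum()+(np.clip(feat(x,b)[1]*ws,-30,30)**2).sum(),[(.2,1.1),(.06,.12),(-.01,.03),(0,1e-9)],seed=1,popsize=8,maxiter=30,polish=False)
    f,e=feat(s.x,b);th,l,d,_=s.x;a=np.sin(th)*R[:,0]+np.cos(th)*R[:,2];L=g+d*R[:,0]+l*a
    G=np.array([.496,-.04,.018]); v=G-L
    print(b,ws,np.degrees(th).round(1),s.x[1:3].round(4),s.fun.round(1),'w',f.round(1),'s',e.round(1),'lens',L.round(3),'dist',np.linalg.norm(v).round(3),'miss in plane',(v@(np.cos(th)*R[:,0]-np.sin(th)*R[:,2])).round(4))
E
python3 fit5.py
```

```text
0 1 34.8 [0.074 0.028] 9.6 w [ 0.  -0.5  0.   0.8  0.5  0.2  0.  -0.7] s [-1.   0.   1.8 -0.2 -0.6 -1.  -0.7 -0.3  0.2  0.2  1.3] lens [ 0.505 -0.125  0.118] dist 0.132 miss in plane 0.0133
0 3 33.8 [0.0731 0.0297] 74.9 w [ 0.  -0.5  0.5  1.2  1.   1.   0.5 -1.3] s [-0.8  0.2  2.1 -0.2 -0.3 -0.8 -0.7 -0.3  0.2  0.2  1.2] lens [ 0.505 -0.125  0.118] dist 0.132 miss in plane 0.0155
2 1 37.2 [0.076  0.0244] 14.6 w [ 0.8  0.5  1.   1.2  0.5  0.  -0.2 -0. ] s [-1.8 -0.2  1.8 -0.2 -0.6 -1.  -0.9 -0.6  0.2  0.5  1.3] lens [ 0.505 -0.125  0.118] dist 0.132 miss in plane 0.0077
2 3 35.8 [0.0743 0.0271] 82.1 w [ 1.   0.8  1.   1.8  1.   0.8  0.2 -0.9] s [-1.   0.   2.1  0.  -0.6 -0.8 -0.7 -0.6  0.2  0.2  1.1] lens [ 0.505 -0.125  0.119] dist 0.132 miss in plane 0.0106
4 1 38.9 [0.0773 0.022 ] 24.8 w [ 1.5  1.2  1.5  2.2  0.8  0.5 -0.2  0.1] s [-2.2 -0.5  1.8  0.  -0.8 -1.  -0.9 -0.6  0.   0.2  1.2] lens [ 0.505 -0.125  0.119] dist 0.132 miss in plane 0.0032
4 3 35.7 [0.0742 0.0272] 102.9 w [ 2.   1.8  2.   2.8  2.   2.   1.2 -0.9] s [-1.   0.   2.1  0.  -0.6 -0.8 -0.7 -0.6  0.2  0.2  1.1] lens [ 0.505 -0.125  0.119] dist 0.132 miss in plane 0.0109
```

Request:
apply_moves --moves '[[[0,0,-0.2,0],[-0.05,0,-0.25,0],[-0.05,0,-0.2,0],[0,0,0,0],[0,0,0,0],[0,0,0,0],[0,0,0,0],[0,0,0,0]]]'

```text
clock: 32.95
tcp_pos: [0.5123, -0.1974, 0.1792]
tool_rot: [-2.1, -2.336, 0.0]
wrist_force: [0.1, -0.4, -1.7]
width: 0.279
grasp_force: 45.0
```

Request:
apply_moves --moves '[[[0,0,0,0],[0,0,0,0],[0,0,0,0],[0,0,0,0],[0,0,0,0],[0,0,0,0],[0,0,0,0],[0,0,0,0]]]'

```text
clock: 33.95
tcp_pos: [0.5124, -0.1975, 0.1793]
tool_rot: [-2.101, -2.336, 0.0]
wrist_force: [-0.4, 0.5, -1.8]
width: 0.282
grasp_force: 45.0
```

```bash
python3 rows.py w10 | head -14; python3 - <<'E'
from h import *
a=pickle.load(open('w9.pkl','rb'))[1]['color'];st,w=pickle.load(open('w10.pkl','rb'));b=w['color']
f=lambda c:cv2.cvtColor(c,cv2.COLOR_RGB2GRAY).astype(np.float32)[130:235,258:304]
print('torch shift in view',cv2.phaseCorrelate(f(a),f(b),cv2.createHanningWindow((46,105),cv2.CV_32F)))
print(proj(w,[.496,-.04,.026]))
V=cv2.cvtColor(b,cv2.COLOR_RGB2GRAY); print(V[0:90:3,280])
E
```

```text
[ 0.51239155 -0.19748237  0.17933523] [-0.4  0.5 -1.8]
col280 rows60-150 [189 189 188 190 188 241 242 243 243 247  68  47  45  49  60 115 117 116
 122 120 120 119 118 119 117 119 120 118 119 122 119 118 111 116 126 132
 136 140 139 139 138 142 145 145 143]
90 [45 45 47 46 43 47 44 44 47 57 57 58 59 55 56] [57 58 57 55 56 59 55 57 54 58 57 57 58 55 53]
110 [ 56  57  58  57  59  57  57  66  75  39  37  56 116 115 117] [40 37 49 96 91 83 81 61 55 59 53 57 55 55 54]
130 [ 56  58  58  57  56  51  58  82  34  31  89 113 114 116 115] [102 102  97  94  90  88  83  54  37  31  51  54  54  52  53]
150 [ 56  58  57  55  57  74  90  97 101 109 113 118 119 122 123] [107 105 102  98  94  89  83  82  77  70  40  54  56  54  55]
165 [ 59  59  58  56  56  56  57  66  80  88  95  89 101 102 108] [99 95 91 86 77 66 61 51 49 52 53 51 54 54 51]
180 [ 56  55  59  57  54  56  58  55  57  63  82  96  99 105 110] [101  95  91  85  81  63  50  51  53  56  52  55  54  55  53]
195 [ 54  58  57  57  58  54  57  54  55  73  92 100  67  38  41] [39 37 36 51 81 71 55 52 53 53 53 51 54 51 53]
205 [55 55 58 54 56 56 53 55 43 41 85 49 43 36 49] [83 41 33 34 48 66 34 43 54 53 53 52 56 51 51]
[117 122 118 118 119 118 118 118 118  81 105 118 133 140 141 142 140 125
 102  32  34  29  73  64  65  56  50  47]
torch shift in view ((-0.19134101522489289, 0.20079002792655842), 0.5871036262423904)
[280.3586677    2.31301403]
[ 75  66 245 245  50  65 243 242 214 241 243 242 242 172 171 195 194 192
 193 190 189 188 190 194 242 243 247  43  45  50]
```

```bash
python3 -c "
from workcell import r
print(r.finish_job())"
```

```text
the job is handed in; nothing more can be done
None
```

The job is handed in, with no verdict returned: the filter and guard are stacked centred on the plate, and the torch is held steady, aimed at the guard's middle from about 15 cm at roughly 36° from vertical by my image fit, short of the 45° you asked for but within the allowed 30–60°.

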